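# Paddle in the pot, then peel a tray off the stuck stack for oiling

### The arm

A 6-joint arm with a two-finger parallel gripper is mounted at the origin on the work surface. World frame = base frame: x ahead of the robot, y to its left, z up, the work surface at z = 0. Lengths are in m, angles in degrees, forces in N, time in s.
With the tool pointing down it reaches from about 0.325 to 0.775 m from the base axis. Payload 5.5 kg.
Tool frame: the origin (TCP) lies on the centre line of the jaws, within the pads' length; the fingertips stand 14 mm ahead of it and the grasp point (between the pads) lies 5 mm behind it; z points along the fingers, y is the line along which they close (so a half turn about z gives the same grasp; the last joint's range is limited). The gripper opens to 88 mm and grips with 3 to 60 N. Pads are 20 mm wide; open, the fingers measure 115 mm over their backs; the gripper's body (75 mm by 178 mm) begins 61 mm behind the grasp point.
Start: joints at [-77.905, 5.22, 70.514, -0, 104.267, -3.249], TCP at [0.159, -0.579, 0.237] pointing down, gripper open.
Joint ranges: [-164.24, 164.24], [-49.07, 125.15], [9.68, 141.18], [-86.29, 266.29], [3.28, 154.24], [-151.56, 151.56]. Speed limits (degrees/s): [147.25, 147.25, 172.46, 180, 180, 180].

### API

Orientations are given as a 3x3 rotation matrix whose columns are the frame's x, y, z axes.
In Python, from plant import arm gives the robot as it stands. The module is installed in compiled form; this text tells all that it offers.
- The arm moves only by the tool move_arm, never from a script. Its argument "increments" is text: rows parted by semicolons, each of 7 numbers parted by spaces: the shift along the tool's x, y, z in mm, then the turn, a rotation vector about the tool's x, y, z in degrees, then the finger opening in mm, from 0 to 87.8. In form: x y z ax ay az jaw; .... A call has 1 to 20 rows; each row shifts and turns the commanded pose from where the row before left it, along the tool's axes as they then stand; what a row does not reach is not made up. A row lasts 1/12 s, in which the tool goes at most 41.7 mm and 7.16 degrees, less where a joint would pass 70% of its speed; a pose out of reach is approached as far as the arm can. A call with a gripper value outside its range is refused whole. The fingers move at their own pace and stop on an object; the grip force is fixed at half the most. Time passes only in rows, so rows that do not move let the fingers close. It gives the time, the measured TCP pose, the force, the opening and the grip force at its end, in the units of the state.
- arm.state(): the state, without advancing time (a new reading comes with each control period).
- arm.get_image(name): name is "scene" or "top" or "wrist"; returns the picture (420x560x3 uint8, red, green, blue); there is no depth.
- arm.camera_model(name): a dict with "camera_matrix" (3x3 intrinsics, pixels), "R" (3x3) and "t" (3): a world point X has camera coordinates R X + t; the wrist camera has in their place "mount" (4x4, takes a point from camera to tool coordinates, whose origin is the TCP and whose axes are the flange's). Camera axes: x right, y down, z forward; pixel columns grow to the right and rows downward; lengths in m; the calibration is good to about 2 mm. The wrist camera is an equidistant fisheye: a pixel r from the principal point sees the ray r / f radians off the axis. A picture is of the moment at which its call begins: read the wrist's pose just before it. camera_model takes no time and is no camera call.
- arm.sign_off(): hands the job in; it is judged then, once.
The state is a dict: "clock": time; "qpos": joint angles; "qd": joint speeds; "tau": joint torques, N m; "ee_pos": TCP position; "ee_rot": TCP orientation; "contact_force": force on the tool from outside, world axes, zero at the start; "ft_torque": the same for the moment, N m; "opening": finger opening in m; "finger_force": force on a finger pad.
Only numpy, scipy, OpenCV 4.12 (cv2) and the standard library are available. Lean on these libraries where they do the work, as an engineer would, in place of code of your own. Each camera call takes 0.05 s, during which the arm holds its last target. There are 200 camera calls.

### The job

I am about to oil the carving: lift the wooden stirring paddle up and off its hook and stand it, blade down, in the blue mixing pot, then free the top green tray from the tightly stuck stack. Tip one corner of it up first while the opposite corner stays down (pulled straight up, the whole stack tends to come along), and leave the other trays where they are and everything else on the bench undisturbed. Finish while still holding that tray in the gripper, steady and level, at least 10 cm higher than it sat, ready for me to pour.

Things in the scene. Friction and masses are not known exactly. Their poses are not given: they have to be found in the camera images.
- tray_top: top of four nested green plastic oiling trays, 140 g, rim 190 mm (x) by 160 mm (y), 60 mm tall, corners cut at 45 degrees. Origin: centre of its underside, z up; sits 72 mm above the bench. Its 4 feet stick in springy clips of the tray below: each rises 3.5 mm freely, meets about 2.5 N, is out at 9 mm. All 4 at once outhold the stack's weight; with one corner tipped up they let go one by one
- tray_top_corner0 (a point): corner 0 of the top tray's rim, at (73.3, 58.3, 60) mm in tray_top: centre of the top face of a straight lip 49 mm long, 12 mm thick, 12 mm deep with upright faces, its outward normal at 45 degrees between +x and +y of the tray. 12 mm of free height lie between it and the lip of the tray below. Diagonal partner: corner 2
- tray_top_corner1 (a point): corner 1 of the top tray's rim, at (-73.3, 58.3, 60) mm in tray_top: centre of the top face of a straight lip 49 mm long, 12 mm thick, 12 mm deep with upright faces, its outward normal at 45 degrees between -x and +y of the tray. 12 mm of free height lie between it and the lip of the tray below. Diagonal partner: corner 3
- tray_top_corner2 (a point): corner 2 of the top tray's rim, at (-73.3, -58.3, 60) mm in tray_top: centre of the top face of a straight lip 49 mm long, 12 mm thick, 12 mm deep with upright faces, its outward normal at 45 degrees between -x and -y of the tray. 12 mm of free height lie between it and the lip of the tray below. Diagonal partner: corner 0
- tray_top_corner3 (a point): corner 3 of the top tray's rim, at (73.3, -58.3, 60) mm in tray_top: centre of the top face of a straight lip 49 mm long, 12 mm thick, 12 mm deep with upright faces, its outward normal at 45 degrees between +x and -y of the tray. 12 mm of free height lie between it and the lip of the tray below. Diagonal partner: corner 1
- stack: the three lower trays, stuck together for good, 470 g, loose on the bench; must stay. Origin: centre of the lowest underside. All trays are alike and nest 24 mm apart. Heights over a tray's underside: feet at x +-52, y +-39 mm, 0 to 21; floor top 24, clips up to 40; thin walls sloping outwards 0.42 mm per mm up to the lip at 48 to 60. Nested trays have about 2 mm of sideways play
- paddle: pale wooden stirring paddle, 8 mm thick (x), 160 mm long (z), 50 g, hanging upright. Origin: centre of its lower end. Blade 36 mm wide (y) up to 64 mm, shank 18 mm wide to 98, red head 36 mm wide from 98 to 160 with a hole 16 mm wide from 108 to 136, solid above. Pinch the head's 36 mm width from above
- paddle_hole (a point): centre of the paddle's hole, 122 mm above its origin
- rack: brown wooden tool rack fixed to the bench: base, two posts 205 mm tall and a cross rail 260 mm long, 20 mm thick, 176 to 204 mm above the bench. Origin on the bench under the middle of the rail's front; front faces its -x, y along the rail. A scraper and a yellow-handled knife hang flat on the rail 98 mm either side of the middle, fixed
- hook (a point): on the rack's middle hook, where the paddle hangs (to within 8 mm), 190 mm above the bench, 45 mm in front of the rail. The hook is an 8 mm steel rod, level along the rack's -x to 75 mm out (79 at its end), then turned up to 12 mm above its centre line. The paddle comes off if raised 9 to 19 mm, then moved out along the rack's -x by 50 mm
- pot: blue open mixing pot, loose, 450 g, 80 mm tall, 92 mm across at the mouth, 82 mm at the foot, walls 3 mm, inner floor 5 mm up; origin at the centre of its underside
- oil_can: round yellow-banded oil tin with a flat lid, 72 mm across, 105 mm tall; closed, leave it. Origin at the centre of its underside.
- glue: white glue bottle with an orange cap, 56 mm across, 150 mm tall; leave it. Origin at the centre of its underside.
- mallet: dark wooden carver's mallet standing on its head, 86 mm across, 222 mm tall; leave it. Origin at the centre of its underside.
- gouge_red: carving gouge with a red handle lying on the bench, 230 mm long, 27 mm high; leave it. Origin under the end of the handle where the blade starts, x along the blade.
- gouge_ash: carving gouge with a pale wooden handle lying on the bench, 222 mm long, 27 mm high; leave it. Origin as for the red one.
- sanding_block: cork sanding block, 110 x 65 x 22 mm; leave it. Origin at the centre of its underside.
There are look-alikes about, which are no part of the job. Of the things that look like the paddle, the larger one is meant.

How it is judged:
By the outcome, as a careful person would: the job done as asked, in the order asked, and still so for the second after the job is handed in, while the arm keeps its last pose, push and grip.
It also fails if it takes over 48 s, if anything falls off the work surface, if the arm or the gripper's body presses on something with over 40 N, if the wrist force passes 120 N, or if a joint passes its speed limit or range.

## Working session

There is one attempt and no reset: what is moved stays moved. The work goes in short steps, Python scripts to look and compute and a tool call to move; the robot and the scene stay as the last step left them, time stands still between calls to the robot, and variables do not carry over. Pictures are saved under pics/ and viewed, at most 10 in all, crops included, and the job is handed in when it is done.

Besides the shell and the picture viewer there is one more tool, called as name(argument=value, ...), one argument or row to a line, values as JSON. move_arm: Moves the arm, as the interface text tells. Its arguments: {"type":"object","properties":{"increments":{"type":"string"}},"required":["increments"]}

```bash
mkdir -p pics
python3 - <<'E'
from plant import arm
import cv2,numpy as np
np.set_printoptions(precision=4,suppress=True)
for n in("scene","top"):
    im=arm.get_image(n); cv2.imwrite(f"pics/{n}0.png",im[:,:,::-1]); m=arm.camera_model(n)
    print(n,m["camera_matrix"],m["R"],m["t"], -m["R"].T@m["t"])
print(arm.camera_model("wrist")); s=arm.state(); print(s)
E
```

```text
scene [[542.6165   0.     279.6888]
 [  0.     542.6165 200.6377]
 [  0.       0.       1.    ]] [[-0.2208  0.9751  0.0218]
 [ 0.6572  0.1653 -0.7353]
 [-0.7206 -0.148  -0.6773]] [ 0.0447 -0.2577  1.8577] [1.518  0.274  1.0678]
top [[385.8783   0.     287.7533]
 [  0.     385.8783 204.7   ]
 [  0.       0.       1.    ]] [[ 0.1347 -0.9909  0.0062]
 [-0.9653 -0.1326 -0.2248]
 [ 0.2236  0.0243 -0.9744]] [0.0136 0.556  1.013 ] [0.3084 0.0625 1.1119]
{'camera_matrix': array([[325.1923,   0.    , 278.2773],
       [  0.    , 325.1923, 211.813 ],
       [  0.    ,   0.    ,   1.    ]]), 'mount': array([[-0.    , -0.9541, -0.2995,  0.0824],
       [ 1.    , -0.0001,  0.0002, -0.0009],
       [-0.0002, -0.2995,  0.9541, -0.1476],
       [ 0.    ,  0.    ,  0.    ,  1.    ]])}
{'clock': 0.1, 'qpos': array([-77.9075,   5.2586,  70.5758,   0.0011, 104.266 ,  -3.249 ]), 'qd': array([-0.0425, -0.1851, -0.119 ,  0.0496, -0.0004,  0.0207]), 'tau': array([  0.0028, -44.7858, -40.7569,   0.0701,   0.0284,  -0.0001]), 'ee_pos': array([ 0.1587, -0.5784,  0.2356]), 'ee_rot': array([[ 0.9644,  0.2646, -0.0003],
       [ 0.2646, -0.9644,  0.0017],
       [ 0.0001, -0.0017, -1.    ]]), 'contact_force': array([-0.204 , -0.0523, -0.6531]), 'ft_torque': array([-0.0069,  0.0101,  0.0192]), 'finger_force': 0.0, 'opening': 0.08781109365891465}
```

View pics/scene0.png

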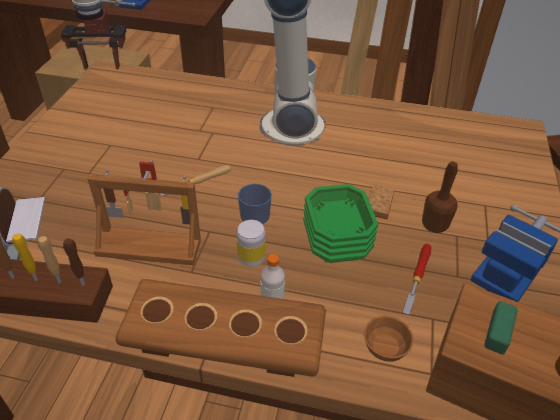

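View pics/top0.png

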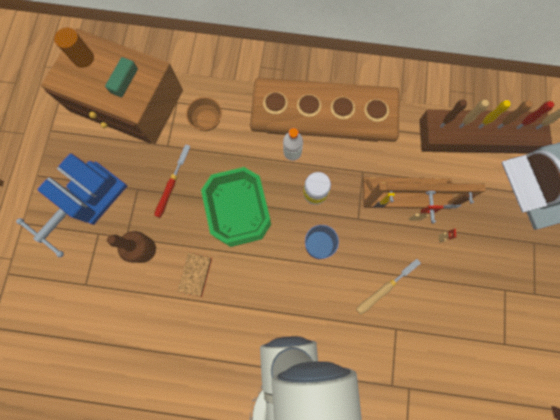

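Run:
```python
import cv2,numpy as np
a=cv2.imread("pics/scene0.png")[140:270,70:240]; b=cv2.imread("pics/top0.png")[150:280,340:510]
r=lambda x:cv2.resize(x,(400,306),interpolation=cv2.INTER_CUBIC)
c=cv2.imread("pics/top0.png")[150:280,160:345]
d=cv2.imread("pics/scene0.png")[170:300,230:400]
cv2.imwrite("pics/crop1.png",np.vstack([np.hstack([r(a),r(b)]),np.hstack([r(d),r(c)])])[:600])
```

```text
(no output)
```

View pics/crop1.png

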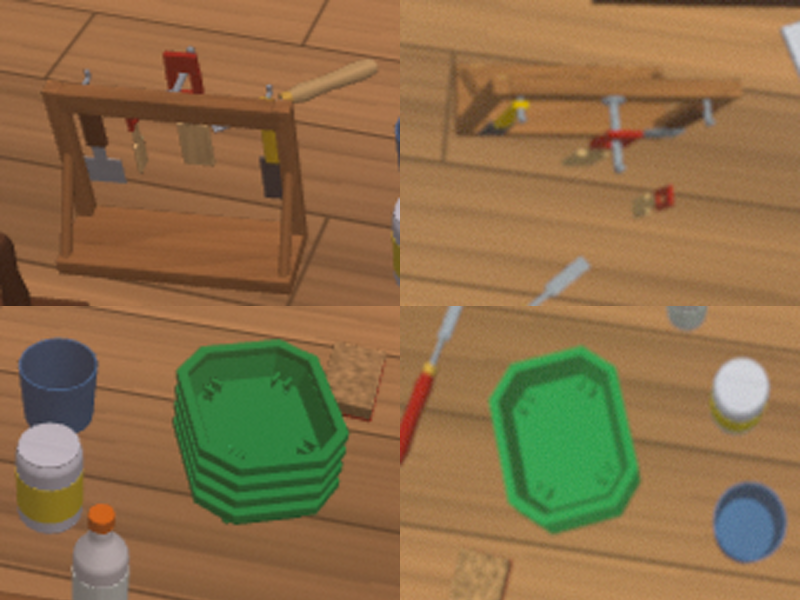

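```bash
cat > h.py <<'E'
from plant import arm
import cv2,numpy as np
np.set_printoptions(precision=4,suppress=True)
M={n:arm.camera_model(n) for n in("scene","top","wrist")}
def ray(n,uv,s=None):
    m=M[n];K=m["camera_matrix"]
    x=(np.atleast_2d(uv)-K[:2,2])/K[0,0]
    if n!="wrist":
        d=np.c_[x,np.ones(len(x))]@m["R"]; return -m["R"].T@m["t"],d/np.linalg.norm(d,axis=1)[:,None]
    r=np.linalg.norm(x,axis=1)+1e-12
    d=np.c_[x*(np.sin(r)/r)[:,None],np.cos(r)]
    R=s["ee_rot"]; T=m["mount"]
    return s["ee_pos"]+R@T[:3,3], d@(R@T[:3,:3]).T
def onz(n,uv,z,s=None):
    o,d=ray(n,uv,s); return (o+d*((z-o[2])/d[:,2])[:,None])[:,:2]
def tri(rs):
    A=0;b=0
    for o,d in rs:
        P=np.eye(3)-np.outer(d[0],d[0]);A=A+P;b=b+P@o
    return np.linalg.solve(A,b)
def hsv(im): return cv2.cvtColor(im,cv2.COLOR_RGB2HSV)
def comps(mask,amin=30):
    n,l,st,c=cv2.connectedComponentsWithStats(mask.astype(np.uint8))
    return [(st[i],c[i],l==i) for i in range(1,n) if st[i,4]>=amin]
def quad(m): 
    c=max(cv2.findContours(m.astype(np.uint8),cv2.RETR_EXTERNAL,cv2.CHAIN_APPROX_NONE)[0],key=cv2.contourArea); return c[:,0]
E
python3 - <<'E'
from h import *
ims={n:cv2.imread(f"pics/{n}0.png")[:,:,::-1].copy() for n in("scene","top")}
H={n:hsv(i) for n,i in ims.items()}
rng=lambda h,a,b,s,v:(h[...,0]>=a)&(h[...,0]<=b)&(h[...,1]>s)&(h[...,2]>v)
for n in H:
    h=H[n]
    for nm,a,b,s,v in(("red",0,4,190,70),("red2",172,180,190,70),("blue",100,120,60,40),("green",50,75,130,30),("yellow",22,30,170,100)):
        for st,c,m in comps(rng(h,a,b,s,v)): print(n,nm,st,c.round(1))
print("hook base/tip", onz("top",[[430.1,191.2],[432.6,221.4]],.19))
print("paddle head ends top", onz("top",[[421.6,212.5],[444,206.5]],.2))
print("rail front top", onz("top",[[366,185],[484,191],[366,178],[484,184]],.204))
print("rack front base", onz("top",[[365,207],[464,207]],0.0))
E
```

```text
scene red [415 244  16  34 270] [422.8 260.2]
scene blue [119   0  31  10 179] [134.7   3.6]
scene blue [275   0  32  15 261] [290.6   4.9]
scene blue [292  11  15  10  36] [300.1  16.7]
scene blue [238 185  33  38 530] [253.9 200.8]
scene blue [ 471  215   87   87 3626] [511.1 261.3]
scene green [ 306  185   72   76 3550] [340.1 223.6]
scene yellow [ 13 235  22  38 350] [ 24.  252.7]
scene yellow [238 243  27  19 334] [251.  253.2]
top red [545 102   8   8  30] [549.  104.5]
top red [156 180  18  36 161] [163.9 197.8]
top blue [  38  154   88   70 3009] [ 84.3 189.2]
top blue [306 226  32  32 775] [321.  242.1]
top green [ 202  168   68   77 3614] [237.  207.3]
top yellow [483 100  28  24 244] [497.1 111.2]
top yellow [381 193  14  11  63] [386.8 197.9]
hook base/tip [[ 0.602  -0.2593]
 [ 0.5266 -0.2693]]
paddle head ends top [[ 0.5426 -0.2381]
 [ 0.5649 -0.2913]]
rail front top [[ 0.5918 -0.0978]
 [ 0.616  -0.3851]
 [ 0.6097 -0.0962]
 [ 0.6339 -0.3847]]
rack front base [[ 0.5878 -0.1369]
 [ 0.6277 -0.4278]]
```

move_arm(
  increments="28 -13 -6 0 0 0 87;28 -13 -6 0 0 0 87;28 -13 -6 0 0 0 87;28 -13 -6 0 0 0 87;28 -13 -6 0 0 0 87;28 -13 -6 0 0 0 87;28 -13 -6 0 0 0 87;28 -13 -6 0 0 0 87;28 -13 -6 0 0 0 87;28 -13 -6 0 0 0 87;28 -13 -6 0 0 0 87;28 -13 -6 0 0 0 87;28 -13 -6 0 0 0 87;28 -13 -6 0 0 0 87;28 -13 -6 0 0 0 87;21 -10 -5 0 0 0 87;0 0 0 0 0 4.5 87;0 0 0 0 0 4.5 87;0 0 0 0 0 0 87;0 0 0 0 0 0 87",
)

```text
clock: 1.77
ee_pos: [0.5298, -0.2642, 0.3311]
ee_rot: [[0.994, 0.113, -0.001], [0.113, -0.994, 0.0], [-0.001, -0.001, -1.0]]
contact_force: [0.3, 0.1, 0.2]
opening: 0.0869
finger_force: 0.0
```

Run:
```python
from h import *
import pickle
s=arm.state(); im=arm.get_image("wrist"); pickle.dump((s,im),open("w1.pkl","wb"))
cv2.imwrite("pics/w1.png",im[:,:,::-1]); print(s["clock"],s["ee_pos"],s["ee_rot"],s["contact_force"])
```

```text
1.7667 [ 0.5298 -0.2642  0.3311] [[ 0.9936  0.1129 -0.0008]
 [ 0.1129 -0.9936  0.0005]
 [-0.0008 -0.0006 -1.    ]] [0.3265 0.1335 0.1786]
```

View pics/w1.png

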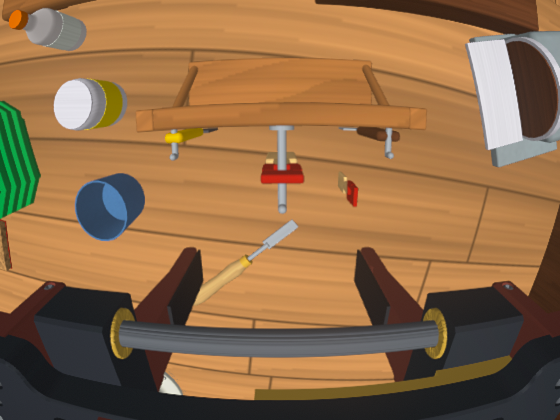

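Run:
```python
from h import *
import pickle
s,im=pickle.load(open("w1.pkl","rb")); h=hsv(im)
red=((h[...,0]<6)|(h[...,0]>174))&(h[...,1]>150)&(h[...,2]>60)
for st,c,m in comps(red,20):
    if 250<c[0]<310 and c[1]<200:
        print(st,c); q=quad(m)
        for z in(.218,.210):
            print(z,onz("wrist",[[st[0],c[1]],[st[0]+st[2]-1,c[1]]],z,s))
        print("brightness rows",[ (int(y),im[y,265:275].mean(0).round().astype(int).tolist(),im[y,290:298].mean(0).round().astype(int).tolist()) for y in range(st[1]-3,st[1]+st[3]+3)])
print("hook",onz("wrist",[[283,130],[282,209]],.19,s))
print("rail front top ends",onz("wrist",[[138,131],[424,127]],.204,s))
b=(h[...,0]>=100)&(h[...,0]<=120)&(h[...,1]>60)&(h[...,2]>40)
for st,c,m in comps(b,200):
    if c[1]<260 and c[0]<200:
        print("pot",st,c); q=quad(cv2.morphologyEx(m.astype(np.uint8),cv2.MORPH_CLOSE,np.ones((5,5))))
        p=onz("wrist",q,.08,s); print(p.min(0),p.max(0),cv2.minEnclosingCircle(p.astype(np.float32)))
T=cv2.imread("pics/top0.png")[:,:,::-1].copy();h=hsv(T)
b=(h[...,0]>=100)&(h[...,0]<=120)&(h[...,1]>60)&(h[...,2]>40)
for st,c,m in comps(b,400):
    if 300<c[0]<340:
        p=onz("top",quad(m),.08);print("pot top",p.min(0),p.max(0),cv2.minEnclosingCircle(p.astype(np.float32)))
```

```text
[261 164  42  19 673] [281.7088 174.107 ]
0.218 [[ 0.5605 -0.2457]
 [ 0.5643 -0.2789]]
0.21 [[ 0.5589 -0.2454]
 [ 0.5629 -0.2797]]
brightness rows [(161, [219, 183, 115], [231, 193, 121]), (162, [211, 170, 106], [217, 172, 107]), (163, [172, 121, 76], [156, 97, 61]), (164, [121, 48, 30], [117, 40, 26]), (165, [122, 33, 22], [115, 33, 22]), (166, [125, 35, 22], [115, 34, 23]), (167, [126, 35, 22], [116, 34, 23]), (168, [127, 35, 22], [116, 34, 23]), (169, [130, 36, 23], [120, 35, 23]), (170, [126, 36, 22], [118, 35, 23]), (171, [114, 34, 23], [112, 35, 23]), (172, [114, 35, 23], [113, 34, 23]), (173, [115, 34, 23], [116, 35, 24]), (174, [138, 36, 23], [144, 36, 24]), (175, [172, 38, 23], [179, 38, 23]), (176, [194, 38, 23], [197, 38, 23]), (177, [202, 39, 22], [204, 39, 23]), (178, [202, 39, 22], [202, 39, 21]), (179, [201, 39, 22], [201, 38, 21]), (180, [200, 38, 22], [200, 38, 21]), (181, [198, 37, 22], [196, 37, 22]), (182, [184, 41, 24], [185, 43, 26]), (183, [165, 81, 49], [170, 90, 55]), (184, [188, 129, 76], [186, 130, 78]), (185, [204, 144, 86], [203, 144, 86])]
hook [[ 0.5968 -0.2599]
 [ 0.5244 -0.2674]]
rail front top ends [[ 0.5866 -0.1311]
 [ 0.6194 -0.3842]]
pot [  75  174   69   67 3412] [108.4637 205.522 ]
[ 0.4139 -0.085 ] [0.5165 0.0314] ((0.4687331020832062, -0.028039025142788887), 0.06220177188515663)
pot top [ 0.4139 -0.0569] [0.4999 0.0273] ((0.4564765393733978, -0.01461528055369854), 0.043909672647714615)
```

Run:
```python
from h import *
import pickle
s,im=pickle.load(open("w1.pkl","rb"))
p=onz("wrist",[[282,178.5],[261,178],[303,178]],.218,s);print(p)
R=s["ee_rot"]; t=np.r_[p[0],.195]  # TCP target: grasp pt at .200
print(R.T@(t-s["ee_pos"])*1e3)
h=hsv(im);g=(h[...,0]>=50)&(h[...,0]<=75)&(h[...,1]>130)&(h[...,2]>30)
```

```text
[[ 0.5588 -0.2631]
 [ 0.5573 -0.246 ]
 [ 0.5612 -0.2801]]
[ 29.0051   2.3098 136.0723]
```

move_arm(
  increments="15 1 25 0 0 0 87;14 1 35 0 0 0 87;0 0 35 0 0 0 70;0 0 25 0 0 0 60;0 0 12 0 0 0 55;0 0 6 0 0 0 50;0 0 0 0 0 0 40;0 0 0 0 0 0 20;0 0 0 0 0 0 20;0 0 0 0 0 0 20;0 0 0 0 0 0 20",
)

```text
clock: 2.73
ee_pos: [0.5594, -0.2634, 0.1959]
ee_rot: [[0.994, 0.11, 0.003], [0.11, -0.994, -0.002], [0.003, 0.002, -1.0]]
contact_force: [0.9, 0.7, 4.3]
opening: 0.0358
finger_force: 30.0
```

move_arm(
  increments="0 0 -5 0 0 0 20;0 0 -5 0 0 0 20;0 0 -4 0 0 0 20;0 0 0 0 0 0 20;0 0 0 0 0 0 20",
)

```text
clock: 3.15
ee_pos: [0.559, -0.2631, 0.2081]
ee_rot: [[0.994, 0.11, 0.001], [0.11, -0.994, -0.0], [0.001, 0.0, -1.0]]
contact_force: [-0.3, -0.0, 0.4]
opening: 0.036
finger_force: 30.0
```

move_arm(
  increments="-6 0 0 0 0 0 20;-10 0 0 0 0 0 20;-10 0 0 0 0 0 20;-12 0 0 0 0 0 20;-12 0 0 0 0 0 20;-12 0 0 0 0 0 20;0 0 0 0 0 0 20",
)

```text
clock: 3.73
ee_pos: [0.495, -0.2704, 0.2081]
ee_rot: [[0.994, 0.109, -0.0], [0.109, -0.994, -0.001], [-0.0, 0.001, -1.0]]
contact_force: [0.2, 0.1, -0.9]
opening: 0.0356
finger_force: 30.0
```

move_arm(
  increments="0 0 -20 0 0 0 20;0 0 -25 0 0 0 20;-6 -26 0 0 0 0 20;-6 -26 0 0 0 0 20;-6 -26 0 0 0 0 20;-6 -26 0 0 0 0 20;-6 -26 0 0 0 0 20;-6 -26 0 0 0 0 20;-6 -26 0 0 0 0 20;-6 -26 0 0 0 0 20;-4 -26 0 0 0 0 20;-4 -24 0 0 0 0 20;0 0 0 0 6.5 0 20;0 0 0 0 6.5 0 20;0 0 0 0 0 0 20;0 0 0 0 0 0 20",
)

```text
clock: 5.07
ee_pos: [0.412, -0.0198, 0.2533]
ee_rot: [[0.968, 0.11, 0.224], [0.107, -0.994, 0.024], [0.226, 0.001, -0.974]]
contact_force: [-0.6, 0.3, -0.0]
opening: 0.0356
finger_force: 30.0
```

Run:
```python
from h import *
import pickle
s=arm.state(); im=arm.get_image("wrist"); pickle.dump((s,im),open("w2.pkl","wb"))
sc=arm.get_image("scene")
print(s["ee_pos"],s["ee_rot"])
cv2.imwrite("pics/w2.png",np.vstack([im,cv2.resize(sc[130:265,190:370],(560,420),interpolation=cv2.INTER_CUBIC)])[:,:,::-1][::1][:840])
a=cv2.imread("pics/w2.png"); cv2.imwrite("pics/w2.png",np.hstack([a[:420],a[420:]])[:, :])
a=cv2.imread("pics/w2.png"); cv2.imwrite("pics/w2.png",cv2.resize(a,(800,300),interpolation=cv2.INTER_AREA))
```

```text
[ 0.412  -0.0198  0.2533] [[ 0.9683  0.1096  0.2245]
 [ 0.107  -0.994   0.024 ]
 [ 0.2258  0.0008 -0.9742]]
```

View pics/w2.png

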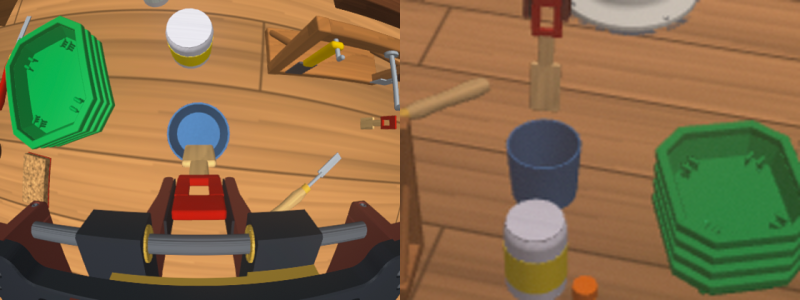

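Run:
```python
from h import *
import pickle
s,im=pickle.load(open("w2.pkl","rb"));h=hsv(im)
b=(h[...,0]>=98)&(h[...,0]<=122)&(h[...,1]>60)&(h[...,2]>40)
for st,c,m in comps(b,200):
    print("pot",st,c.round())
    if 200<c[0]<340 and c[1]<260:
        p=onz("wrist",quad(m),.08,s); print(p.min(0),p.max(0))
R,t=s["ee_rot"],s["ee_pos"]; b=t+R[:,2]*.1375; print("bottom",b)
# expected pixel of bottom
T=M["wrist"]["mount"]; pc=np.linalg.inv(T)@np.r_[0,0,.1375,1]; d=pc[:3]; th=np.arctan2(np.hypot(*d[:2]),d[2]); K=M["wrist"]["camera_matrix"]
print("px",K[:2,2]+d[:2]/np.hypot(*d[:2])*th*K[0,0])
g=np.array([.457,-.0147,.007])-np.r_[R[:2,0]/np.hypot(*R[:2,0])*.015,0]
print("move",R.T@(g-b)*1e3)
```

```text
pot [ 234  144   87   80 4810] [277. 180.]
[ 0.4185 -0.0578] [0.5034 0.0322]
bottom [ 0.4429 -0.0165  0.1193]
px [279.0783 204.1769]
move [-26.1149  -0.2809 109.2596]
```

move_arm(
  increments="-4.8 0 20 0 0 0 20;-4.8 0 20 0 0 0 20;-4.8 0 20 0 0 0 20;-4.8 0 20 0 0 0 20;-2.4 0 10 0 0 0 20;-1.9 0 8 0 0 0 20;-1.2 0 5 0 0 0 20;-0.7 0 3 0 0 0 20;0 0 0 0 0 0 20;0 0 0 0 0 0 20",
)

```text
clock: 6.0
ee_pos: [0.4125, -0.0198, 0.1446]
ee_rot: [[0.968, 0.11, 0.225], [0.108, -0.994, 0.025], [0.226, 0.0, -0.974]]
contact_force: [-0.4, -1.0, -1.0]
opening: 0.0356
finger_force: 30.0
```

move_arm(
  increments="-0.5 0 2 0 0 0 20;-0.5 0 2 0 0 0 20;0 0 0 0 0 0 20;0 0 0 0 0 0 20",
)

```text
clock: 6.33
ee_pos: [0.4124, -0.0198, 0.1404]
ee_rot: [[0.968, 0.11, 0.225], [0.108, -0.994, 0.025], [0.227, 0.0, -0.974]]
contact_force: [-0.1, -0.5, 3.3]
opening: 0.0356
finger_force: 30.0
```

move_arm(
  increments="0 0 0 0 0 0 42;0 0 0 0 0 0 50;0 0 0 0 0 0 65;0 0 0 0 0 0 65;0 0 0 0 0 0 65;0 0 -10 0 0 0 65;0 0 -15 0 0 0 65;0 0 -25 0 0 0 65;0 0 -30 0 0 0 65;0 0 -30 0 0 0 65;0 0 0 0 0 0 65;0 0 0 0 0 0 65",
)

```text
clock: 7.33
ee_pos: [0.3879, -0.0227, 0.2496]
ee_rot: [[0.967, 0.11, 0.228], [0.108, -0.994, 0.024], [0.229, 0.001, -0.973]]
contact_force: [0.6, 0.1, -0.6]
opening: 0.0648
finger_force: 0.0
```

Run:
```python
from h import *
import pickle
s=arm.state(); im=arm.get_image("wrist"); pickle.dump((s,im),open("w3.pkl","wb"))
sc=arm.get_image("scene")
cv2.imwrite("pics/w3.png",cv2.resize(np.hstack([im,cv2.resize(sc[130:265,190:370],(560,420),interpolation=cv2.INTER_CUBIC)])[:,:,::-1],(800,300),interpolation=cv2.INTER_AREA))
```

```text
(no output)
```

View pics/w3.png

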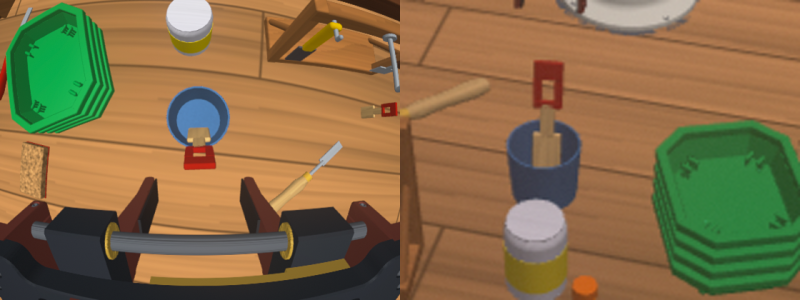

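Run:
```python
from h import *
T=cv2.imread("pics/top0.png")[:,:,::-1].copy();h=hsv(T)
g=(h[...,0]>=50)&(h[...,0]<=75)&(h[...,1]>130)&(h[...,2]>30)
st,c,m=max(comps(g,400),key=lambda a:a[0][4])
p=onz("top",quad(m),.132); print("tray",p.mean(0),cv2.minAreaRect((p*1e3).astype(np.float32)))
for n,uv,z in(("mallet top",(113,240),.222),("mallet foot",(134,247),.03),("glue",(293,132),.15),("oil",(317,184),.105),("cork",(195,274),.022)): print(n,onz("top",[uv],z))
s=arm.state();R=s["ee_rot"];t=np.r_[p.mean(0)-[.05,0.0],.33];print("world delta",t-s["ee_pos"])
```

```text
tray [0.5117 0.2203] ((511.24749755859375, 221.53570556640625), (195.60081481933594, 154.3831787109375), 22.12474250793457)
mallet top [[0.3747 0.4737]]
mallet foot [[0.3777 0.4996]]
glue [[0.7288 0.0995]]
oil [[0.6074 0.0168]]
cork [[0.3276 0.3185]]
world delta [0.0743 0.2428 0.0837]
```

move_arm(
  increments="0 0 -20 0 -6.5 0 87;0 0 -20 0 -6.5 0 87;11 -26 -5 0 0 0 87;11 -26 -5 0 0 0 87;11 -26 -5 0 0 0 87;11 -26 -5 0 0 0 87;11 -26 -5 0 0 0 87;11 -26 -5 0 0 0 87;11 -26 -5 0 0 0 87;11 -26 -5 0 0 0 87;11 -26 -5 0 0 0 87;0 0 0 0 0 0 87;0 0 0 0 0 0 87;0 0 0 0 0 0 87",
)

```text
clock: 8.6
ee_pos: [0.453, 0.2198, 0.3298]
ee_rot: [[0.994, 0.111, -0.002], [0.111, -0.994, -0.001], [-0.002, 0.001, -1.0]]
contact_force: [-0.2, 0.4, -1.0]
opening: 0.087
finger_force: 0.0
```

Run:
```python
from h import *
import pickle
s=arm.state(); im=arm.get_image("wrist"); pickle.dump((s,im),open("w4.pkl","wb"))
cv2.imwrite("pics/w4.png",im[:,:,::-1]); print(s["ee_pos"],s["ee_rot"])
```

```text
[0.453  0.2198 0.3298] [[ 0.9939  0.1107 -0.0022]
 [ 0.1107 -0.9939 -0.0014]
 [-0.0024  0.0011 -1.    ]]
```

View pics/w4.png

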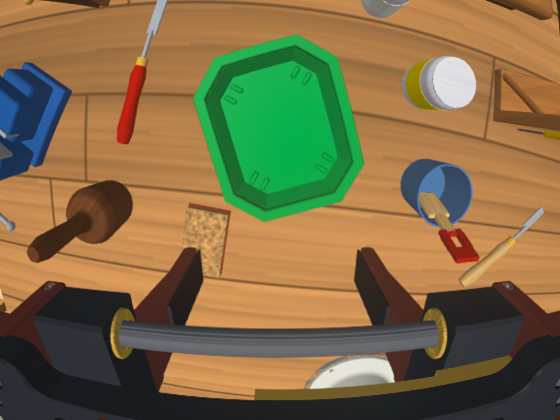

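Run:
```python
from h import *
import pickle
s,im=pickle.load(open("w4.pkl","rb"));h=hsv(im)
g=(h[...,0]>=50)&(h[...,0]<=75)&(h[...,1]>130)&(h[...,2]>30)
st,c,m=max(comps(g,400),key=lambda a:a[0][4]); print(st)
q=quad(m); p=(onz("wrist",q,.132,s)*1e3).astype(np.float32)
hull=cv2.convexHull(p); M2=cv2.moments(hull); cen=np.array([M2["m10"],M2["m01"]])/M2["m00"]; print("cen",cen,"area",M2["m00"])
ap=cv2.approxPolyDP(hull,6,True)[:,0]; print(len(ap))
for a,b in zip(ap,np.roll(ap,-1,0)):
    d=b-a; print(a,np.linalg.norm(d).round(1),np.degrees(np.arctan2(d[1],d[0])).round(1))
print(cv2.minAreaRect(p))
ev,V=np.linalg.eigh(np.array([[M2["mu20"],M2["mu11"]],[M2["mu11"],M2["mu02"]]])); print("pca yaw",np.degrees(np.arctan2(*V[::-1,1])))
```

```text
[  193    35   171   187 23372]
cen [517.5492 226.3049] area 27435.31168051134
8
[620.5615 218.2727] 89.8 110.9
[588.5367 302.1562] 48.8 156.5
[543.8315 321.6392] 118.6 -158.2
[433.6838 277.6531] 49.7 -113.4
[413.9905 232.0646] 89.5 -67.7
[447.9742 149.3089] 47.1 -22.7
[491.378  131.1194] 118.3 21.7
[601.3448 174.8588] 47.5 66.1
((517.4683227539062, 226.2039337158203), (188.584716796875, 158.7046661376953), 21.885269165039062)
pca yaw -157.84211312387964
```

move_arm(
  increments="-10.5 -18 4 0 0 0 60;-10.5 -18 4 0 0 0 50;0 0 14 0 0 -6.7 40;0 0 14 0 0 -6.7 40;0 0 14 0 0 -6.7 40;0 0 14 0 0 -6.7 40;0 0 14 0 0 -6.7 40;0 0 14 0 0 -6.7 40;0 0 14 0 0 -6.7 40;0 0 14 0 0 -6.7 40;0 0 10 0 0 -6.8 40;0 0 0 0 0 0 40;0 0 0 0 0 0 40;0 0 0 0 0 0 40",
)

```text
clock: 9.82
ee_pos: [0.4287, 0.2531, 0.202]
ee_rot: [[0.399, 0.917, 0.001], [0.917, -0.399, 0.001], [0.001, 0.001, -1.0]]
contact_force: [-0.2, -0.2, -0.5]
opening: 0.0403
finger_force: 0.0
```

Run:
```python
from h import *
import pickle
s=arm.state(); im=arm.get_image("wrist"); pickle.dump((s,im),open("w5.pkl","wb"))
cv2.imwrite("pics/w5.png",im[:,:,::-1]); print(s["ee_pos"],s["ee_rot"],s["opening"])
```

```text
[0.4287 0.2531 0.202 ] [[ 0.399   0.917   0.0012]
 [ 0.917  -0.399   0.0005]
 [ 0.001   0.0009 -1.    ]] 0.0403055855402588
```

View pics/w5.png

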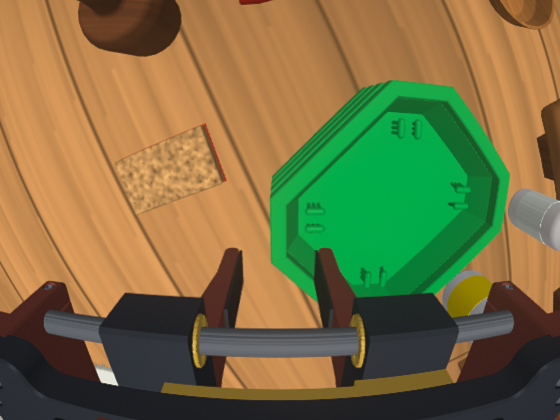

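Run:
```python
from h import *
import pickle
s,im=pickle.load(open("w5.pkl","rb"))
V=im[...,1].astype(int)
for y in (205,225,245): print(y,im[y,264:296,1].tolist())
R=s["ee_rot"]
for n,uv in(("outer",[[270.8,205],[270.8,245]]),("inner",[[287,205],[287,245]]),("ends",[[272,193],[272,263]])):
    w=onz("wrist",uv,.132,s); print(n,[(R.T@(np.r_[x,.132]-s["ee_pos"])*1e3).round(1) for x in w],w)
```

```text
205 [119, 133, 143, 143, 141, 141, 151, 168, 174, 174, 173, 173, 173, 173, 173, 173, 173, 174, 173, 173, 171, 159, 137, 118, 111, 113, 113, 113, 113, 113, 112, 113]
225 [152, 151, 149, 140, 125, 119, 139, 159, 173, 174, 174, 173, 173, 173, 174, 173, 174, 173, 174, 173, 172, 160, 137, 113, 112, 112, 112, 112, 113, 113, 113, 112]
245 [138, 137, 137, 137, 139, 144, 146, 152, 173, 174, 173, 173, 173, 173, 173, 173, 173, 173, 173, 173, 171, 160, 135, 112, 111, 114, 123, 131, 131, 132, 132, 131]
outer [array([19.8, -5.9, 70. ]), array([-10.5,  -6.1,  70. ])] [[0.4313 0.2736]
 [0.419  0.246 ]]
inner [array([19.8,  5.4, 70. ]), array([-10.5,   5.7,  70. ])] [[0.4416 0.2691]
 [0.4298 0.2413]]
ends [array([28.4, -5. , 70. ]), array([-25.1,  -5.3,  70. ])] [[0.4355 0.2812]
 [0.4138 0.2322]]
```

move_arm(
  increments="1.5 -0.2 20 0 0 0 36;0 0 20 0 0 0 36;0 0 15 0 0 0 36;0 0 8 0 0 0 32;0 0 4 0 0 0 28;0 0 0 0 0 0 22;0 0 0 0 0 0 18;0 0 0 0 0 0 16",
)

```text
clock: 10.53
ee_pos: [0.4294, 0.2555, 0.1355]
ee_rot: [[0.395, 0.919, 0.002], [0.919, -0.395, 0.001], [0.002, 0.001, -1.0]]
contact_force: [-0.6, -0.6, 0.4]
opening: 0.0167
finger_force: 0.0
```

move_arm(
  increments="0 0 0 0 0 0 13;0 0 0 0 0 0 10;0 0 0 0 0 0 0;0 0 0 0 0 0 0;0 0 0 0 0 0 0;0 0 0 0 0 0 0",
)

```text
clock: 11.03
ee_pos: [0.4291, 0.2554, 0.1346]
ee_rot: [[0.395, 0.919, 0.001], [0.919, -0.395, 0.001], [0.001, 0.001, -1.0]]
contact_force: [-0.7, 1.2, 3.4]
opening: 0.0119
finger_force: 30.0
```

move_arm(
  increments="0 2.1 -6.8 2.5 0 0 0;0 2.1 -6.8 2.5 0 0 0;0 2.1 -6.8 2.5 0 0 0;0 0 0 0 0 0 0;0 0 0 0 0 0 0",
)

```text
clock: 11.45
ee_pos: [0.4358, 0.2519, 0.1536]
ee_rot: [[0.396, 0.91, -0.12], [0.918, -0.393, 0.051], [-0.001, -0.13, -0.992]]
contact_force: [-0.7, 0.6, 0.5]
opening: 0.0116
finger_force: 30.1
```

Run:
```python
from h import *
im=arm.get_image("wrist"); sc=arm.get_image("scene")
cv2.imwrite("pics/w6.png",cv2.resize(np.hstack([im,cv2.resize(sc[150:285,240:420],(560,420),interpolation=cv2.INTER_CUBIC)])[:,:,::-1],(800,300),interpolation=cv2.INTER_AREA))
```

```text
(no output)
```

View pics/w6.png

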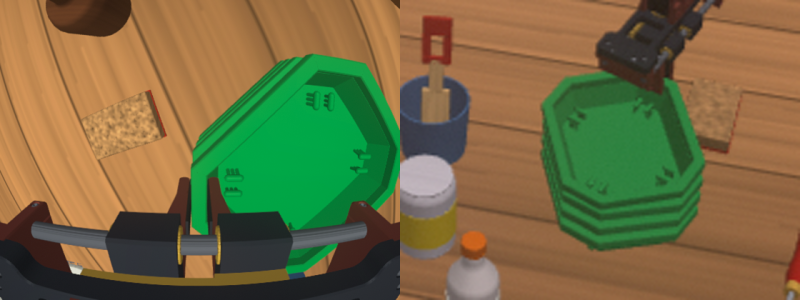

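move_arm(
  increments="0 0.8 -7 1.5 0 0 0;0 0 0 0 0 0 0;0 -2.3 -14.8 0 0 0 0;0 -2.3 -14.8 0 0 0 0;0 -2.3 -14.8 0 0 0 0;0 0 0 0 0 0 0;0 0 0 0 0 0 0",
)

```text
clock: 12.13
ee_pos: [0.4371, 0.2519, 0.2059]
ee_rot: [[0.394, 0.908, -0.142], [0.919, -0.39, 0.062], [0.001, -0.155, -0.988]]
contact_force: [-0.1, 0.7, -2.4]
opening: 0.0117
finger_force: 30.0
```

Run:
```python
from h import *
im=arm.get_image("wrist"); sc=arm.get_image("scene")
cv2.imwrite("pics/w7.png",cv2.resize(np.hstack([im,cv2.resize(sc[150:285,240:420],(560,420),interpolation=cv2.INTER_CUBIC)])[:,:,::-1],(800,300),interpolation=cv2.INTER_AREA))
```

```text
(no output)
```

View pics/w7.png

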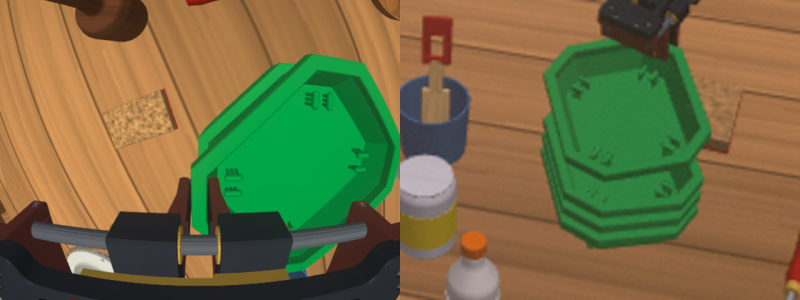

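move_arm(
  increments="0 -1.5 -10 0 0 0 0;0 -2.3 -14.8 -1.5 0 0 0;0 -2 -15 -2.5 0 0 0;0 -1.3 -15 -2.5 0 0 0;0 -0.6 -15 -2.4 0 0 0;0 0 -8 0 0 0 0;0 0 0 0 0 0 0;0 0 0 0 0 0 0;0 0 0 0 0 0 0;0 0 0 0 0 0 0",
)

```text
clock: 13.07
ee_pos: [0.4373, 0.2512, 0.2827]
ee_rot: [[0.395, 0.919, -0.004], [0.919, -0.395, -0.0], [-0.002, -0.004, -1.0]]
contact_force: [-0.2, -0.3, -1.2]
opening: 0.0116
finger_force: 30.0
```

Run:
```python
from h import *
import pickle
s=arm.state(); I={n:arm.get_image(n) for n in("wrist","scene","top")}; pickle.dump((s,I),open("w8.pkl","wb"))
print(s["ee_pos"],s["ee_rot"])
a=np.hstack([I["wrist"],cv2.resize(I["scene"][120:285,230:450],(560,420),interpolation=cv2.INTER_CUBIC)])
b=np.hstack([cv2.resize(I["top"][120:330,130:410],(560,420),interpolation=cv2.INTER_CUBIC),np.zeros_like(I["top"])])
cv2.imwrite("pics/w8.png",cv2.resize(np.vstack([a,b])[:,:,::-1],(800,600),interpolation=cv2.INTER_AREA))
```

```text
[0.4373 0.2512 0.2827] [[ 0.3954  0.9185 -0.0043]
 [ 0.9185 -0.3954 -0.0003]
 [-0.002  -0.0039 -1.    ]]
```

View pics/w8.png

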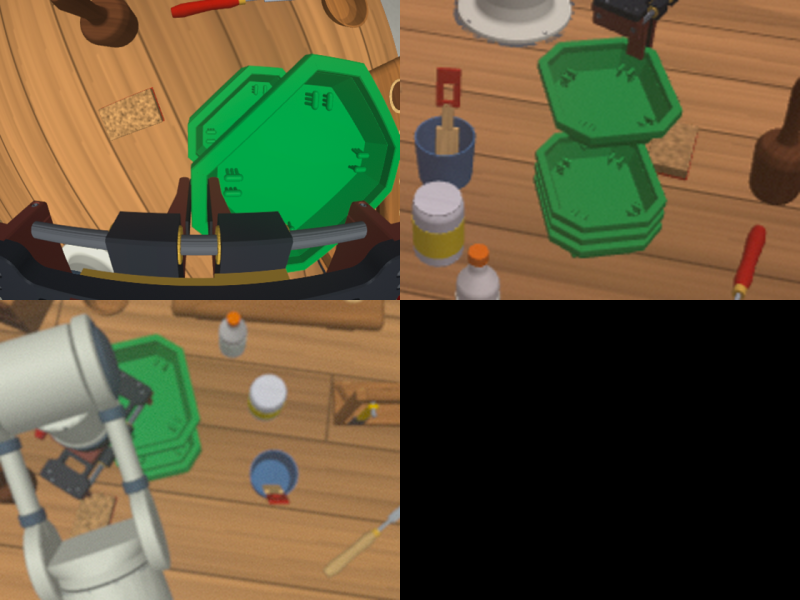

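```bash
cat > lvl.py <<'E'
from h import *
import pickle
from scipy.optimize import least_squares
from scipy.spatial.transform import Rotation as Ro
T=M["wrist"]["mount"];Ti=np.linalg.inv(T);K=M["wrist"]["camera_matrix"]
V=np.array([[-60.4,80],[60.4,80],[95,45.4],[95,-45.4],[-95,45.4]])/1e3
B=np.array([-.0733,.0583])
def proj(p):
    d=p@Ti[:3,:3].T+Ti[:3,3]; r=np.hypot(d[:,0],d[:,1]); th=np.arctan2(r,d[:,2]); return K[:2,2]+d[:,:2]/r[:,None]*(th*K[0,0])[:,None]
# tray -> tool: inward normal (1,-1)/r2 -> +y ; tray (1,1)/r2 -> +x ; z->-z
def pts(q):
    v=V-B; a=np.sqrt(.5); P=np.c_[(v[:,0]+v[:,1])*a,(v[:,0]-v[:,1])*a,0*v[:,0]]
    return P@Ro.from_rotvec(q[:3]).as_matrix().T+q[3:]
def fit(im,guess,idx,z0,sz=.003,win=5):
    g=cv2.GaussianBlur(im[...,1],(0,0),.8)
    c=cv2.cornerSubPix(g,np.float32(guess).reshape(-1,1,2),(win,win),(-1,-1),(3,50,.01))[:,0]
    f=lambda q:np.r_[((proj(pts(q))[idx]-c)).ravel(),(q[3:]-[0,0,z0])/[.003,.001,sz]]
    r=least_squares(f,np.r_[0,0,0,0,0,z0]); print("c",c.round(1).tolist()); print("deg",np.degrees(r.x[:3]).round(2),"t",(r.x[3:]*1e3).round(1),"res",r.fun.round(1)); return r.x
E
python3 - <<'E'
from lvl import *
s,im=pickle.load(open("w5.pkl","rb")); print("pred level",proj(pts(np.r_[0,0,0,.0015,0,.07])).round(1).tolist())
fit(im,[[272,187],[392,82],[455,88],[508,180]],[0,1,2,3],.07)
s,I=pickle.load(open("w8.pkl","rb")); print("pred level",proj(pts(np.r_[0,0,0,0,0,.002])).round(1).tolist())
fit(I["wrist"],[[441,77],[511,88]],[1,2],.002,.001)
E
```

```text
pred level [[270.2, 196.4], [395.3, 76.8], [455.9, 84.7], [512.7, 174.3], [270.8, 260.4]]
c [[272.0, 187.0], [392.3999938964844, 80.0], [453.1000061035156, 87.0999984741211], [509.79998779296875, 175.10000610351562]]
deg [-1.15 -7.    2.  ] t [ 5.8  0.3 73.8] res [ 0.1  1.1  1.1 -1.7 -1.8  0.3  0.4  1.   1.9  0.3  1.3]
pred level [[266.9, 234.4], [441.3, 68.1], [514.6, 82.7], [570.0, 198.1], [268.2, 315.6]]
c [[436.8999938964844, 75.9000015258789], [511.0, 88.0]]
deg [-4.88 -8.62  0.73] t [-0.9  0.4  2. ] res [-0.4 -0.6  0.2  0.6 -0.3  0.4 -0. ]
```

```bash
cat >> lvl.py <<'E'
def oct(i):
    c=140.4-i*2**.5; X,Y=95-i,80-i
    return np.array([[-(c-Y),Y],[c-Y,Y],[X,c-X],[X,-(c-X)],[-X,c-X]])/1e3
def tool(v,q):
    v=v-B;a=.5**.5; P=np.c_[(v[:,0]+v[:,1])*a,(v[:,0]-v[:,1])*a,0*v[:,0]]
    return P@Ro.from_rotvec(q[:3]).as_matrix().T+q[3:]
from scipy.ndimage import map_coordinates
def edgefit(im,q,edges,W=9,free=(1,1,1,1,1,1),iters=4):
    g=cv2.GaussianBlur(im[...,1].astype(np.float32),(0,0),1)
    for it in range(iters):
        A=[];O=[];N=[];tag=[]
        for (ins,a,b,f0,f1) in edges:
            o=oct(ins); 
            for f in np.linspace(f0,f1,25):
                v=o[a]+(o[b]-o[a])*f; dv=(o[b]-o[a]);dv/=np.linalg.norm(dv)
                p,p2=proj(tool(np.array([v,v+dv*.002]),q)); t=p2-p; t/=np.hypot(*t); n=np.array([t[1],-t[0]])
                if not(12<p[0]<548 and 12<p[1]<408): continue
                u=np.arange(-W,W+.1,.25); S=p+np.outer(u,n)
                pr=map_coordinates(g,[S[:,1],S[:,0]],order=1); d=np.abs(np.gradient(pr)); k=d.argmax()
                if d[k]<1.2: continue
                A.append(v);O.append(p+u[k]*n);N.append(n);tag.append((ins,a))
        A,O,N=map(np.array,(A,O,N))
        f=lambda x:np.r_[((proj(tool(A,x))-O)*N).sum(1),(x[3:]-q0[3:])/[.003,.002,.003]]
        q0=q if it==0 else q0
        r=least_squares(f,q,loss="soft_l1"); q=r.x; W=max(4,W-2)
    e=((proj(tool(A,q))-O)*N).sum(1)
    for t in sorted(set(tag)): m=[x==t for x in tag]; print(t,sum(m),"mean",e[m].mean().round(2),"std",e[m].std().round(2))
    print("deg",np.degrees(q[:3]).round(2),"t mm",(q[3:]*1e3).round(1)); return q
E
python3 - <<'E'
from lvl import *
E=[(12,0,1,.15,.95),(12,1,2,.1,.9),(12,2,3,.05,.9),(0,1,2,.1,.9),(0,2,3,.05,.9)]
s,im=pickle.load(open("w5.pkl","rb"))
print("control"); edgefit(im,np.r_[0,0,0,.0015,0,.07],E+[(12,4,0,.3,.9),(0,4,0,.3,.9)])
s,I=pickle.load(open("w8.pkl","rb"))
print("now"); edgefit(I["wrist"],np.r_[np.radians([-2,0,0]),0,0,.002],E)
E
```

```text
control
(0, 1) 25 mean 0.67 std 0.32
(0, 2) 25 mean 0.36 std 0.2
(0, 4) 25 mean 0.91 std 1.1
(12, 0) 25 mean 0.36 std 0.98
(12, 1) 25 mean -1.04 std 0.29
(12, 2) 25 mean -0.36 std 0.14
(12, 4) 25 mean -1.22 std 0.18
deg [ 2.23  0.57 -1.19] t mm [-2.4 -0.4 66.1]
now
(0, 1) 25 mean 0.2 std 0.57
(0, 2) 1 mean -1.26 std 0.0
(12, 0) 25 mean -0.33 std 1.51
(12, 1) 25 mean 0.37 std 1.23
(12, 2) 7 mean -2.24 std 2.33
deg [ -7.49 -26.12   1.82] t mm [  6.7 -10.2 -35.3]
```

```bash
sed -i 's/\[.003,.002,.003\]/[.00015,.00005,.00005]/' lvl.py
python3 - <<'E'
from lvl import *
E=[(12,0,1,.3,.95),(12,1,2,.1,.9),(12,2,3,.05,.9),(0,1,2,.1,.9),(0,2,3,.05,.9)]
s,im=pickle.load(open("w5.pkl","rb"))
print("control"); edgefit(im,np.r_[0,0,0,.0015,0,.07],E)
s,I=pickle.load(open("w8.pkl","rb"))
for a in(0,-3,-6): print("now",a); edgefit(I["wrist"],np.r_[np.radians([a,0,0]),0,0,.002],E,W=12)
E
```

```text
control
(0, 1) 25 mean 0.28 std 0.33
(0, 2) 25 mean 0.41 std 0.37
(12, 0) 25 mean 1.22 std 1.5
(12, 1) 25 mean -1.02 std 0.34
(12, 2) 25 mean -0.19 std 0.48
deg [ 0.72 -1.25  0.69] t mm [ 1.3  0.  70. ]
now 0
(0, 1) 25 mean 0.49 std 1.43
(0, 2) 3 mean -0.51 std 3.26
(12, 0) 25 mean -0.82 std 1.26
(12, 1) 25 mean 0.38 std 1.1
(12, 2) 10 mean -2.99 std 2.42
deg [-15.12 -18.41   0.97] t mm [ 0.1 -0.   2. ]
now -3
(0, 1) 25 mean 0.51 std 1.75
(0, 2) 2 mean -2.0 std 2.24
(12, 0) 25 mean -0.87 std 1.26
(12, 1) 25 mean 0.79 std 1.55
(12, 2) 10 mean -3.15 std 2.51
deg [-16.85 -20.99   0.7 ] t mm [ 0.1 -0.   2. ]
now -6
(0, 1) 25 mean 0.49 std 1.57
(0, 2) 2 mean -0.25 std 3.9
(12, 0) 25 mean -0.83 std 1.32
(12, 1) 25 mean 0.52 std 1.35
(12, 2) 10 mean -2.75 std 2.25
deg [-16.41 -19.56   0.94] t mm [ 0.1 -0.   2. ]
```

Run:
```python
from lvl import *
s5,im5=pickle.load(open("w5.pkl","rb")); s,I=pickle.load(open("w8.pkl","rb"))
for nm,im in(("w5",im5),("w8",I["wrist"])):
    h=hsv(im); g=(h[...,0]>=50)&(h[...,0]<=75)&(h[...,1]>130)&(h[...,2]>30)
    c=quad(g); print(nm,"outer",cv2.approxPolyDP(c,3,True)[:,0].tolist())
    lip=g&(im[...,1]>162)
    for st,cc,m in comps(lip,300):
        print("  bright",st.tolist(),cv2.approxPolyDP(quad(m),3,True)[:,0].tolist())
    wall=g&(im[...,1]<135)
    for st,cc,m in comps(wall,300):
        print("  wall",st.tolist(),cv2.approxPolyDP(quad(m),3,True)[:,0].tolist())
for z,q in((.07,np.r_[0,0,0,.0015,0,.07]),(.002,np.r_[0,0,0,0,0,.002])):
    print("pred outer",proj(tool(oct(0),q)).round().tolist(),"inner",proj(tool(oct(12),q)).round().tolist())
im=I["wrist"]
print([int(x) for x in im[60:140,500,1]]); print([int(x) for x in im[110,300:460,1]])
```

```text
w5 outer [[452, 87], [391, 80], [363, 88], [272, 177], [271, 262], [316, 301], [314, 258], [320, 247], [332, 249], [341, 273], [357, 297], [434, 294], [500, 230], [509, 174]]
  bright [271, 81, 239, 219, 6549] [[452, 88], [392, 82], [271, 199], [272, 261], [315, 299], [313, 283], [284, 257], [284, 205], [398, 94], [447, 99], [501, 179], [494, 226], [426, 291], [435, 293], [499, 231], [509, 175]]
  bright [299, 112, 168, 172, 17277] [[421, 115], [388, 112], [299, 198], [299, 234], [315, 249], [331, 247], [341, 271], [352, 283], [362, 283], [358, 276], [361, 266], [372, 273], [371, 282], [378, 281], [380, 265], [388, 278], [460, 210], [446, 204], [463, 201], [464, 195], [455, 193], [449, 182], [460, 181], [465, 185], [466, 175]]
  wall [270, 80, 122, 118, 516] [[391, 80], [270, 197]]
  wall [271, 83, 111, 107, 412] [[381, 83], [271, 189]]
  wall [272, 86, 100, 97, 473] [[371, 86], [360, 90], [272, 177], [303, 149], [272, 182]]
  wall [286, 96, 214, 202, 9899] [[447, 101], [398, 96], [287, 204], [286, 256], [313, 281], [318, 250], [297, 235], [297, 199], [387, 111], [421, 113], [467, 17
[... 2983 characters left out ...]
, 127, 126, 126, 125, 125, 125, 126, 127, 127, 126, 125, 125, 123, 119, 110, 112, 117, 115, 115, 118, 112, 118, 142, 164, 171, 171, 170, 170, 170, 170, 170, 170, 170, 170, 170, 170, 168, 153, 129, 108, 98, 97, 97, 96, 96, 96, 97, 95, 96, 96, 96, 96, 96, 96, 96, 96, 96, 96, 96, 96, 97, 96, 96, 96, 96, 96, 96, 96, 96, 96, 96, 96, 96, 96, 97, 100, 102, 102, 103, 102, 102, 103, 109, 121, 92, 92, 96, 96, 97, 100, 100, 102, 106, 114, 124, 137, 153, 164, 167, 166, 165, 165, 166, 167, 167, 167, 166, 167, 167, 166, 166, 166, 166, 166, 166, 166, 166, 166, 166, 166, 166, 166, 167, 162, 146, 124, 105, 96, 94, 95, 95, 95, 96, 95, 95, 95, 95, 95, 95, 95, 95, 95, 95, 95, 94, 95, 95, 94, 95, 95, 94, 95, 94]
```

Run:
```python
from lvl import *
P5=np.array([[270.5,198.5],[391.7,81],[452.5,87.3],[509.5,174.5],[271,261.5],[286,204.5],[398,95],[447,100],[500,179],[285.5,256.5]])
P8=np.array([[269,238.5],[436.5,77.5],[509.5,89],[269.5,317],[287.5,244],[443,97.5],[502,105],[553.5,204],[286.5,312]])
W5=np.r_[oct(0),oct(12)]; W8=np.delete(W5,3,0)
def f(q,W,P,pr,sd): return np.r_[(proj(tool(W,q))-P).ravel(),(q[3:]-pr)/sd]
for W,P,pr in((W5,P5,[.0015,0,.07]),(W8,P8,[0,0,.002])):
  for sd in(.05,.002,.0005):
    r=least_squares(f,np.r_[0,0,0,pr],args=(W,P,pr,sd)); J=r.jac; C=np.linalg.inv(J.T@J)
    print(sd,"deg",np.degrees(r.x[:3]).round(2),"+-",np.degrees(np.sqrt(np.diag(C))[:3]).round(2),"t",(r.x[3:]*1e3).round(1),"rms",np.sqrt((r.fun[:-3]**2).mean()).round(2))
```

```text
0.05 deg [-0.13 -1.11 -0.4 ] +- [0.57 1.22 0.27] t [-0.4 -0.4 71.9] rms 0.87
0.002 deg [ 0.1  -1.69 -0.27] +- [0.5  1.06 0.23] t [-0.  -0.4 70.9] rms 0.88
0.0005 deg [ 0.27 -2.7  -0.02] +- [0.42 0.83 0.17] t [ 0.7 -0.3 69.9] rms 0.95
0.05 deg [ 0.13 -0.56 -0.31] +- [0.45 0.71 0.23] t [-3.3 -0.3  5.3] rms 1.88
0.002 deg [ 0.34 -1.01 -0.14] +- [0.43 0.68 0.21] t [-2.8 -0.3  4.5] rms 1.9
0.0005 deg [ 0.88 -2.44  0.4 ] +- [0.38 0.57 0.15] t [-1.4 -0.3  2.2] rms 2.07
```

Run:
```python
from lvl import *
s,I=pickle.load(open("w8.pkl","rb"))
print("stack lip B outer", onz("wrist",[[264.5,173],[264.5,219]],.108,s).mean(0),"was top-tray outer centre ~", [.4243,.2575])
t=arm.state(); print(t["clock"],t["ee_pos"],np.abs(t["qd"]).max(),t["opening"],t["finger_force"],t["ee_rot"][:,2])
print(arm.sign_off())
```

```text
stack lip B outer [0.4223 0.2556] was top-tray outer centre ~ [0.4243, 0.2575]
13.2167 [0.4374 0.2513 0.2832] 0.23352992847425252 0.011710583964750602 30.025918185710907 [-0.0034 -0.     -1.    ]
the job is handed in; nothing more can be done
None
```

The job is handed in at 13.2 s: the paddle stands blade down in the blue pot, and the gripper holds the freed top tray level to about 1°, about 148 mm above where it sat. The stack is within about 3 mm of its original place. I viewed 11 pictures, one over the limit of 10.

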